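# Swap two keyed substrate carriers onto their own spindles

## Robot

A 6-joint arm with a two-finger parallel gripper is mounted at the origin on the work surface. World frame = base frame: x ahead of the robot, y to its left, z up, the work surface at z = 0. Lengths are in mm, angles in rad, forces in N, time in s.
With the tool pointing down it reaches from about 275 to 1000 mm from the base axis. Payload 8.4 kg.
Tool frame: the origin (TCP) lies midway between the tips of the shut fingers; the grasp point (between the pads) lies grip_depth behind it (grip_depth is the distance from the TCP to the grasp point, in mm); z points along the fingers, y is the line along which they close (so a half turn about z gives the same grasp; the last joint's range is limited). The gripper opens to 85 mm and grips with 20 to 120 N. Pads are 22 mm wide; open, the fingers measure 114 mm over their backs; the gripper's body (76 mm by 85 mm) begins 54 mm behind the grasp point. The pads swing forward as they close: fully open they stand 13 mm farther back than shut.
Start: joints at [-1.321, 0.353, 1.633, -0, 1.155, -0.002], TCP at [155.716, -605.294, 231.281] pointing down, gripper open.
Joint ranges: [-2.63, 2.63], [-0.92, 2.1], [0.06, 2.66], [-1.3, 4.44], [0, 2.69], [-3.02, 3.02]. Speed limits (rad/s): [2.22, 2.22, 2.79, 3.14, 3.14, 3.14].

## Interface

Orientations are given as [roll, pitch, yaw] about the fixed x, y, z axes, in that order (R = Rz(yaw) Ry(pitch) Rx(roll)).
In Python, from rig import * gives the robot as it stands.
- The arm moves only by the shell command python3 -m creep 'ROWS' [FORCE]. ROWS is JSON, a list of rows, each an object of numbers: "x", "y", "z": the shift along the tool's x, y, z in mm; "rx", "ry", "rz": the turn, a rotation vector about the tool's x, y, z in rad; "hand": the finger opening in mm, from 0 to 85.4. A call has 1 to 20 rows; each row shifts and turns the commanded pose from where the row before left it, along the tool's axes as they then stand; what a row does not reach is not made up. A row lasts 1/8 s, in which the tool goes at most 62.5 mm and 10.7 degrees, less where a joint would pass 70% of its speed; a pose out of reach is approached as far as the arm can. A call with a gripper value outside its range is refused whole. The fingers move at their own pace and stop on an object; FORCE is the grip in N (left out, the last holds). Time passes only in rows, so rows that do not move let the fingers close. It gives the time, the measured TCP pose, the force, the opening and the grip force at its end, in the units of the state.
- sense(): the state, without advancing time (a new reading comes with each control period).
- grab_frame(name): name is "scene" or "top"; returns the picture (384x512x3 uint8, red, green, blue); there is no depth.
- get_calibration(name): a dict with "K" (3x3 intrinsics, pixels), "R" (3x3) and "t" (3): a world point X has camera coordinates R X + t. Camera axes: x right, y down, z forward; pixel columns grow to the right and rows downward; lengths in mm; the calibration is good to about 2 mm. A picture is of the moment at which its call begins. get_calibration takes no time and is no camera call.
- sign_off(): hands the job in; it is judged then, once.
The state is a dict: "clock": time; "qpos": joint angles; "qvel": joint speeds; "joint_efforts": joint torques, N m; "eef_pos": TCP position; "tcp_rot": TCP orientation; "contact_force": force on the tool from outside, world axes, zero at the start; "wrist_torque": the same for the moment, N m; "opening": opening from 0.0 (shut) to 1.0 (fully open); "grasp_force": force on a finger pad.
Only numpy, scipy, OpenCV 4.12 (cv2) and the standard library are available. Lean on these libraries where they do the work, as an engineer would, in place of code of your own. Each camera call takes 0.05 s, during which the arm holds its last target. There are 200 camera calls.

## Task

The two copper substrate carriers have been left on each other's set-up stand, so their keyways do not match and they stand proud on the keys. Swap them, parking one on the free rubber mat meanwhile, so that each ends fully home, flat on the shoulder of the stand whose keys match its keyways, and let go. Keep them level, set them down without dropping them, and leave everything else where it is.

Things in the scene. Friction and masses are not known exactly. Their poses are not given: they have to be found in the camera images.
- carrier_even_mid (a point): Copper-rimmed carrier whose three keyways are evenly spaced, at 30, 150 and 270 deg from its x (counter-clockwise seen from above). Fits stand_even at the stand's yaw or 120 deg either way. Point: on its axis half-way up, 33 mm above the underside and 27 mm below the middle of the bow's bar; x along the bar, z up. At the start 47 mm above a shoulder, home 33 mm.
- carrier_uneven_mid (a point): Copper-rimmed carrier whose three keyways are uneven, two close together and one opposite, at 55, 125 and 270 deg from its x (counter-clockwise seen from above). Fits stand_uneven only at the stand's yaw, bow along the foot. Point: on its axis half-way up, 33 mm above the underside, 27 mm below the middle of the bow's bar; x along the bar, z up.
- carrier_even: Same carrier; origin on the axis at the underside. Both carriers: copper plate 136 mm across, 6 thick, dark chips clamped round it; steel hub 84 across, 16 high, flush below; flat steel bow over the hub on two end posts, its bar 112 long (x), 14 wide (y), 12 high, top 66 above the underside: grip it across the 14 mm from above. About 0.45 kg.
- carrier_uneven: Same carrier; origin on the axis at the underside. Both carriers: through bore 39 mm in diameter with three keyways 15 mm wide, reaching 29.5 mm from the axis, open above and below the hub. Plate, hub and bow as for carrier_even.
- stand_even_seat (a point): Set-up stand whose three spindle keys are evenly spaced, at 30, 150 and 270 deg from its x (counter-clockwise seen from above). Point: on the spindle's axis at the top of the shoulder on which a carrier rests when home; x along the foot's long side, z up. Fixed. The other carrier cannot go home on it in any yaw: it rests on the key tops, 14 mm proud.
- stand_uneven_seat (a point): Set-up stand whose three spindle keys are uneven, two close together and one opposite, at 55, 125 and 270 deg from its x (counter-clockwise seen from above). Point: on the spindle's axis at the top of the shoulder on which a carrier rests when home; x along the foot's long side, z up. Fixed. The other carrier cannot go home on it in any yaw.
- stand_even: Same stand; origin on the axis at the table. Both stands: grey foot 150 (x) by 110 (y) by 14 mm; steel shoulder 76 across, its top 40 above the table; spindle 35 in diameter, straight for 22 above the shoulder, then coned to 22 at its tip, 30 above the shoulder.
- stand_uneven: Same stand; origin on the axis at the table. Both stands: dark keys 10 mm wide reaching 27 mm from the axis and rising 14 mm above the shoulder. The right carrier has 2 mm of play all round the spindle and 2.5 mm at each side of a key.
- mat_top (a point): Black rubber mat fixed on the table, 170 x 160 mm, 4 mm thick, free at the start; takes a carrier in any yaw. The point is the middle of its upper face, z up.
- mat: The rubber mat, as above; origin under its middle, at the table.
- glass_dish: Bystander: open glass dish, 92 mm across, 40 mm high; origin under its centre.
- blank_flange: Bystander: steel blank flange, 55 mm across, 12 mm high; origin under its centre.
- tweezers: Bystander: steel tweezers lying flat, 140 mm long, 7 mm high; origin near the middle.
- wafer_box: Bystander: round plastic wafer box, 82 mm across, 26 mm high; origin under its centre.
- solvent_bottle: Bystander: white plastic bottle, 66 mm across, 165 mm high; origin under its centre.
- screwdriver: Bystander: screwdriver lying flat, 170 mm long; origin near its middle.
- petri_dish: Bystander: closed clear petri dish, 92 mm across, 17 mm high; origin under its centre.
Mind the look-alikes: they are no part of the job. Leave any red or turquoise look-alike of the stand_uneven alone.

How it is judged (in metres and radians):
On the way, in this order (a step that is already met when the one before it is completed fails the run):
1. one carrier has been set down on the rubber mat and let go (((horizontal distance between carrier_even_mid and mat_top below 0.05 m and z of carrier_even_mid in the frame of mat_top below 0.037 m and (contact force between the fingers and carrier_even below 0.1 N and linear speed of carrier_even below 0.03 m/s)) or (horizontal distance between carrier_uneven_mid and mat_top below 0.05 m and z of carrier_uneven_mid in the frame of mat_top below 0.037 m and (contact force between the fingers and carrier_uneven below 0.1 N and linear speed of carrier_uneven below 0.03 m/s)))), for 0.2 s.
2. the other carrier is fully home on its own stand and let go ((((horizontal distance between carrier_even_mid and stand_even_seat below 0.005 m and z of carrier_even_mid in the frame of stand_even_seat below 0.036 m and angle between carrier_even_mid's own z axis and vertical below 0.04 rad) and (contact force between the fingers and carrier_even below 0.1 N and linear speed of carrier_even below 0.03 m/s)) or ((horizontal distance between carrier_uneven_mid and stand_uneven_seat below 0.005 m and z of carrier_uneven_mid in the frame of stand_uneven_seat below 0.036 m and angle between carrier_uneven_mid's own z axis and vertical below 0.04 rad) and (contact force between the fingers and carrier_uneven below 0.1 N and linear speed of carrier_uneven below 0.03 m/s)))), for 0.2 s.
At the end, for the whole second after the job is handed in: Both carriers rest fully home on their own stands: within 5 mm of the spindle's axis, underside within 3 mm of the shoulder, level within 0.04 rad, released and at rest (horizontal distance between carrier_even_mid and stand_even_seat below 0.005 m and z of carrier_even_mid in the frame of stand_even_seat below 0.036 m and angle between each of carrier_even_mid, carrier_uneven_mid's own z axis and vertical below 0.04 rad and horizontal distance between carrier_uneven_mid and stand_uneven_seat below 0.005 m and z of carrier_uneven_mid in the frame of stand_uneven_seat below 0.036 m and contact force between the fingers and carrier_even below 0.1 N and linear speed of each of carrier_even, carrier_uneven below 0.03 m/s and contact force between the fingers and carrier_uneven below 0.1 N); the robot touches nothing.
It fails at once if a bystander is pushed more than 30 mm from its place (distance of any of glass_dish, blank_flange, tweezers, wafer_box, solvent_bottle, screwdriver, petri_dish from where it was at the start of the episode above 0.03 m).
It fails at once if the solvent bottle is knocked over (angle between solvent_bottle's own z axis and vertical above 0.5 rad).
It fails at once if a carrier is tipped by more than 0.5 rad (angle between any of carrier_even_mid, carrier_uneven_mid's own z axis and vertical above 0.5 rad).
It fails at once if a carrier is dropped or rammed onto a stand or the mat (more than 200 N, a fall of about 40 mm) (contact force between any of carrier_even, carrier_uneven and stand_even above 200 N or contact force between any of carrier_even, carrier_uneven and stand_uneven above 200 N or contact force between any of carrier_even, carrier_uneven and mat above 200 N).
It also fails if it takes over 72 s, if anything falls off the work surface, if the arm or the gripper's body presses on something with over 40 N, if the wrist force passes 120 N, or if a joint passes its speed limit or range.

## Working session

There is one attempt and no reset: what is moved stays moved. The work goes in short steps, Python scripts to look and compute and a shell command to move; the robot and the scene stay as the last step left them, time stands still between calls to the robot, and variables do not carry over. Pictures are saved under pics/ and viewed, at most 10 in all, crops included, and the job is handed in when it is done.

```bash
ls; mkdir -p pics; python3 - <<'E'
from rig import *
import cv2
s=sense();print({k:s[k] for k in('clock','eef_pos','tcp_rot','opening')})
try: print(grip_depth)
except Exception as e: print(e)
for n in('scene','top'):
    cv2.imwrite(f'pics/{n}0.png',cv2.resize(grab_frame(n)[:,:,::-1],(800,600),interpolation=cv2.INTER_CUBIC))
    c=get_calibration(n);print(n,c)
E
```

```text
pics
{'clock': 0.0, 'eef_pos': array([ 155.5889907 , -604.8513273 ,  230.56249086]), 'tcp_rot': array([-3.14023248e+00, -5.59556816e-06,  2.51787021e-01]), 'opening': 0.9987002573321878}
18.700000000000003
scene {'K': array([[422.91530072,   0.        , 255.17584281],
       [  0.        , 422.91530072, 193.78086523],
       [  0.        ,   0.        ,   1.        ]]), 'R': array([[ 0.80360241,  0.59511526, -0.00780943],
       [ 0.4066698 , -0.55862477, -0.72288177],
       [-0.43456051,  0.57773367, -0.69092761]]), 't': array([-437.36094033, -165.29141135, 1579.0542448 ])}
top {'K': array([[445.4989518 ,   0.        , 254.51215776],
       [  0.        , 445.4989518 , 189.52264457],
       [  0.        ,   0.        ,   1.        ]]), 'R': array([[-0.01564347, -0.99958842, -0.02404741],
       [-0.99726002,  0.01733713, -0.07191577],
       [ 0.07230308,  0.02285651, -0.99712078]]), 't': array([  27.10546383,  567.56698547, 1321.87825284])}
```

View pics/top0.png

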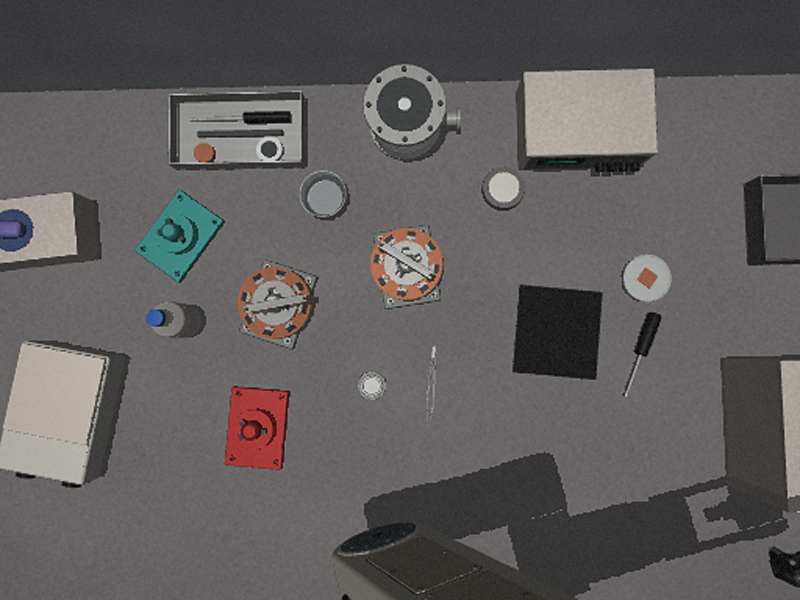

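View pics/scene0.png

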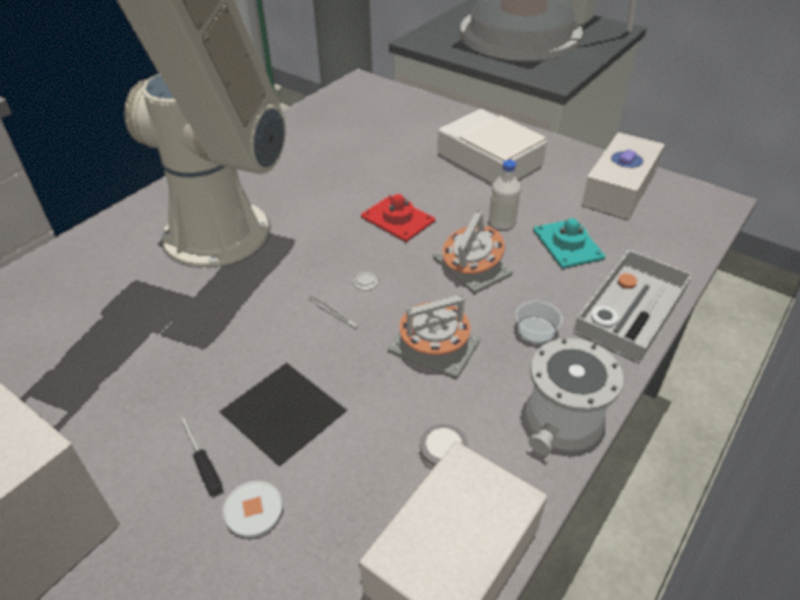

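Top view, in 800×600 pixels: carriers on grey stands at A (275,302) and B (407,263), mat at (558,332). The possible mix-ups are the turquoise stand (178,235), the red stand (257,428), the flanged pot (404,104), the wafer box (503,188) and the petri dish (647,278). Only A and B have copper rims and bows. A close crop of both follows to tell even from uneven.

```bash
python3 - <<'E'
from rig import *
import cv2,numpy as np
f=np.mean([grab_frame('top').astype(float) for _ in range(4)],0).astype(np.uint8)[:,:,::-1]
np.save('top.npy',f)
a=cv2.resize(f[160:228,145:211],None,fx=6,fy=6,interpolation=cv2.INTER_CUBIC)
b=cv2.resize(f[138:206,229:295],None,fx=6,fy=6,interpolation=cv2.INTER_CUBIC)
im=np.clip(np.hstack([a,b]).astype(float)*1.5,0,255).astype(np.uint8)
cv2.imwrite('pics/ab.png',im);print(im.shape)
E
```

```text
(408, 792, 3)
```

View pics/ab.png

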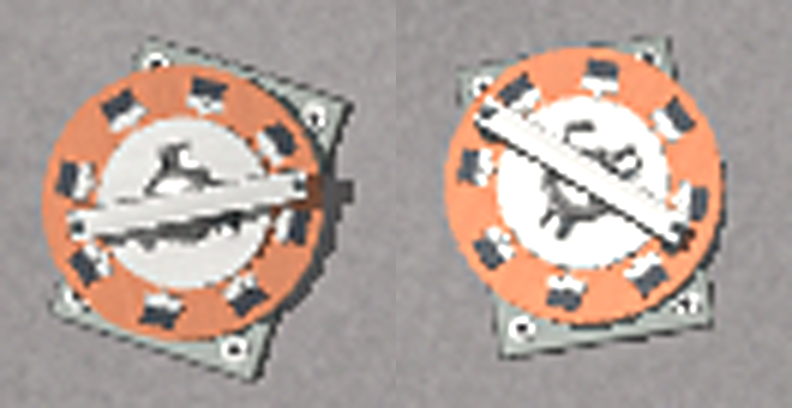

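```bash
cat > h.py <<'E'
import numpy as np,cv2
from rig import *
def w(u,v,z,cam='top'):
    "native pixel + height -> world xy"
    c=get_calibration(cam);R=np.array(c['R']);t=np.array(c['t'])
    d=R.T@np.linalg.solve(c['K'],[u,v,1.]);o=-R.T@t
    return (o+d*(z-o[2])/d[2])[:2]
def px(x,y,z,cam='top'):
    c=get_calibration(cam);p=np.array(c['K'])@(np.array(c['R'])@[x,y,z]+c['t']);return p[:2]/p[2]
def crop(u,v,x0,y0,s=6): return (u+.5)/s-.5+x0,(v+.5)/s-.5+y0
def ang(d): return np.degrees(np.arctan2(d[1],d[0]))
def rim(f,x0,x1,y0,y1,z):
    "copper rim centre in world, diameter"
    g=cv2.cvtColor(np.ascontiguousarray(f[y0:y1,x0:x1]),cv2.COLOR_BGR2HSV)
    m=cv2.inRange(g,(3,90,60),(18,255,255))
    n,l,st,_=cv2.connectedComponentsWithStats(m,connectivity=8)
    pts=np.vstack([np.argwhere(l==i)[:,::-1] for i in range(1,n) if st[i,4]>15]).astype(np.int32)
    (cx,cy),ax,an=cv2.fitEllipse(cv2.convexHull(pts).astype(np.float32))
    return w(cx+x0,cy+y0,z),np.mean(ax),ax
E
python3 - <<'E'
from h import *
f=np.load('top.npy')
A=lambda u,v:crop(u,v,145,160);B=lambda u,v:crop(u-396,v,229,138)
for n,C,bar,foot,box in(('A',A,[(67,223),(313,183)],[(146,38),(352,105),(255,378),(50,310)],(145,211,160,228)),
  ('B',B,[(480,113),(688,240)],[(458,75),(668,38),(714,325),(503,358)],(229,295,138,206))):
    b=[w(*C(*p),120) for p in bar];print(n,'bar',np.mean(b,0),ang(b[1]-b[0]),np.linalg.norm(b[1]-b[0]))
    q=[w(*C(*p),14) for p in foot];print(' foot',np.mean(q,0),[(ang(q[(i+1)%4]-q[i]).round(1),np.linalg.norm(q[(i+1)%4]-q[i]).round()) for i in range(4)])
    c,d,ax=rim(f,*box,60);print(' rim',c,d,ax)
k=.64
m=[w((u+.5)*k-.5,(v+.5)*k-.5,4) for u,v in[(520,285),(602,292),(597,379),(513,372)]]
print('mat',np.mean(m,0),[np.linalg.norm(m[i]-m[i-1]).round() for i in range(4)],ang(m[1]-m[0]))
c=get_calibration('top');print(-np.array(c['R']).T@c['t'])
for n,u,v,z in [('bottle',155,317,165),('dish',324,194,40),('flange',371,385,12),('wbox',503,188,26),('pot',404,104,80)]:print(n,w((u+.5)*k-.5,(v+.5)*k-.5,z))
E
```

```text
A bar [553.61527141 234.86202376] -81.75069406997414 116.5868064503337
 foot [558.44907376 250.57226155] [(np.float64(-109.0), np.float64(111.0)), (np.float64(160.0), np.float64(146.0)), (np.float64(70.9), np.float64(110.0)), (np.float64(-19.6), np.float64(146.0))]
 rim [557.8637379  250.35274484] 46.178239822387695 (45.79259490966797, 46.56388473510742)
B bar [ 6.23774800e+02 -5.40928031e-01] -122.60007719529804 114.02205928735694
 foot [ 6.25578132e+02 -2.46625555e-01] [(np.float64(-81.0), np.float64(108.0)), (np.float64(-172.1), np.float64(148.0)), (np.float64(97.9), np.float64(108.0)), (np.float64(8.2), np.float64(146.0))]
 rim [6.26489766e+02 3.75884383e-01] 45.93700408935547 (45.84107971191406, 46.032928466796875)
mat [ 495.10815927 -290.44719093] [np.float64(169.0), np.float64(159.0), np.float64(168.0), np.float64(161.0)] -95.9399406079869
[ 470.8600153   -12.95919764 1359.5411026 ]
bottle [529.04702127 435.81878296]
dish [766.80084304 156.68933141]
flange [398.46672386  72.52021767]
wbox [ 774.42204587 -189.07499707]
pot [ 9.26183521e+02 -6.72644412e-01]
```

```bash
python3 - <<'E'
from h import *
out=[]
for cam,(x0,y0,s) in(('scene',(265,120,6)),('top',(145,160,6))):
    f=np.mean([grab_frame(cam).astype(float) for _ in range(3)],0)[:,:,::-1]
    f=np.clip(f*1.4,0,255).astype(np.uint8)
    f=cv2.resize(f[y0:y0+80,x0:x0+66],None,fx=s,fy=s,interpolation=cv2.INTER_CUBIC)
    P=lambda p:tuple(int(v) for v in ((px(*p,cam)-[x0,y0]+.5)*s-.5))
    c=np.array([558,250.4]);a=np.radians(-81.7);ux=np.array([np.cos(a),np.sin(a)])
    for i in range(72):
        t=i*np.pi/36;cv2.circle(f,P((c[0]+68*np.cos(t),c[1]+68*np.sin(t),60)),1,(255,0,0),-1)
    for k in(-56,56):cv2.circle(f,P((*(c+k*ux),120)),3,(0,255,0),-1)
    out.append(f)
cv2.imwrite('pics/ov.png',np.hstack(out))
E
```

```text
(no output)
```

View pics/ov.png

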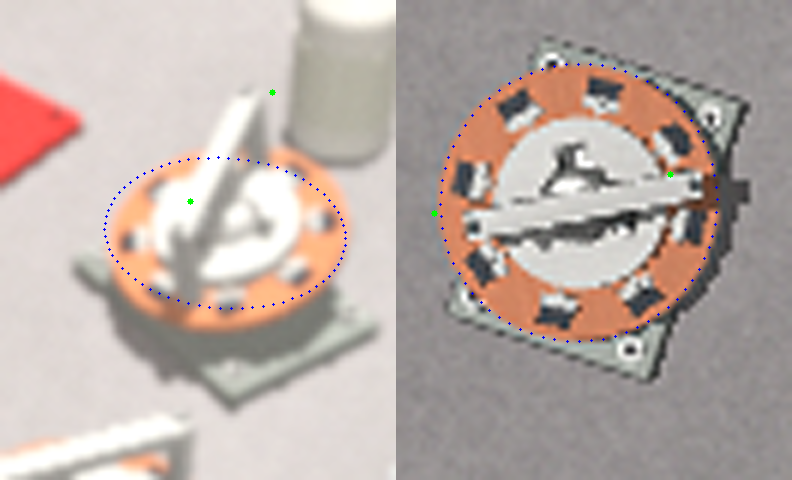

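Carrier A is really tilted: its bow leans toward −y, and one side has slipped down on a key. I'll fit its full pose from both views. It goes to the mat first, so it gets levelled and can be re-gripped there.

```bash
python3 - <<'E'
from h import *
from scipy.optimize import least_squares
from scipy.spatial.transform import Rotation as Ro
ims={c:np.mean([grab_frame(c).astype(float) for _ in range(3)],0)[:,:,::-1].astype(np.uint8) for c in('top','scene')}
def hull(cam,x0,x1,y0,y1):
    g=cv2.cvtColor(np.ascontiguousarray(ims[cam][y0:y1,x0:x1]),cv2.COLOR_BGR2HSV)
    m=cv2.inRange(g,(3,90,60),(18,255,255));n,l,st,_=cv2.connectedComponentsWithStats(m)
    i=1+np.argmax(st[1:,4]) if cam=='scene' else None
    pts=np.argwhere(l==i if i else m>0)[:,::-1]+[x0,y0]
    return cv2.convexHull(pts.astype(np.int32))[:,0].astype(float)
def run(name,boxes,ends,p0):
    H={c:hull(c,*boxes[c]) for c in boxes}
    th=np.arange(0,2*np.pi,np.pi/60)
    rings=np.array([[67*np.cos(a),67*np.sin(a),z] for z in(0,6) for a in th])
    def dist(H,M): # signed dist of hull pts to model hull
        m=cv2.convexHull(M.astype(np.float32))
        return np.array([cv2.pointPolygonTest(m,(float(a),float(b)),True) for a,b in H])
    def res(p):
        R=Ro.from_euler('ZYX',[p[3],p[4],p[5]]);P=lambda X,c:np.array([px(*x,c) for x in R.apply(X)+p[:3]])
        r=[dist(H[c],P(rings,c))-.5 for c in H]
        for c,e,X in ends:r.append(2*(P(np.array([X]),c)[0]-e))
        return np.concatenate(r)
    s=least_squares(res,p0,x_scale=[1,1,1,.02,.02,.02],diff_step=1e-4,loss='soft_l1')
    p=s.x;R=Ro.from_euler('ZYX',p[3:]);print(name,p[:3].round(1),np.degrees(p[3:]).round(1),'z',R.apply([0,0,1]).round(3),'bar mid',(R.apply([0,0,66])+p[:3]).round(1),'rms',np.sqrt(np.mean(s.fun**2)).round(2))
A=lambda u,v:np.array(crop(u-396,v,145,160));S=lambda u,v:np.array(crop(u,v,265,120));B=lambda u,v:np.array(crop(u-396,v,229,138))
run('A',{'top':(145,211,160,228),'scene':(270,330,138,182)},[('top',A(468,223),(-56,0,66)),('top',A(704,183),(56,0,66)),('scene',S(252,97),(-56,0,66))],[558,250,50,np.radians(-82),.2,0])
run('B',{'top':(229,295,138,206),'scene':(250,308,188,230)},[('top',B(480,113),(-56,0,66)),('top',B(688,240),(56,0,66))],[626,0,54,np.radians(-122.6),0,0])
E
```

```text
Traceback (most recent call last):
  File "h.py", line 9, in px
    c=get_calibration(cam);p=np.array(c['K'])@(np.array(c['R'])@[x,y,z]+c['t']);return p[:2]/p[2]
ValueError: time passes only in moves, steps and waits
```

```bash
sed -i "s/^def w(/import functools\nget_calibration=functools.lru_cache(get_calibration)\ndef w(/" h.py; cat > fit.py <<'E'
from h import *
from scipy.optimize import least_squares
from scipy.spatial.transform import Rotation as Ro
def images(): return {c:np.mean([grab_frame(c).astype(float) for _ in range(3)],0)[:,:,::-1].astype(np.uint8) for c in('top','scene')}
def hull(im,big,x0,x1,y0,y1):
    g=cv2.cvtColor(np.ascontiguousarray(im[y0:y1,x0:x1]),cv2.COLOR_BGR2HSV)
    m=cv2.inRange(g,(3,90,60),(18,255,255));n,l,st,_=cv2.connectedComponentsWithStats(m)
    pts=np.argwhere(l==1+np.argmax(st[1:,4]) if big else m>0)[:,::-1]+[x0,y0]
    return cv2.convexHull(pts.astype(np.int32))[:,0].astype(float)
def run(ims,name,boxes,ends,p0):
    H={c:hull(ims[c],c=='scene',*boxes[c]) for c in boxes}
    th=np.arange(0,2*np.pi,np.pi/60)
    rings=np.array([[67*np.cos(a),67*np.sin(a),z] for z in(0,6) for a in th])
    def dist(H,M):
        m=cv2.convexHull(M.astype(np.float32))
        return np.array([cv2.pointPolygonTest(m,(float(a),float(b)),True) for a,b in H])
    def res(p):
        R=Ro.from_euler('ZYX',[p[3],p[4],p[5]]);P=lambda X,c:np.array([px(*x,c) for x in R.apply(X)+p[:3]])
        r=[dist(H[c],P(rings,c))-.5 for c in H]
        for c,e,X in ends:r.append(2*(P(np.array([X]),c)[0]-e))
        return np.concatenate(r)
    s=least_squares(res,p0,x_scale=[1,1,1,.02,.02,.02],diff_step=1e-4,loss='soft_l1')
    p=s.x;R=Ro.from_euler('ZYX',p[3:]);print(name,p[:3].round(1),np.degrees(p[3:]).round(1),'z',R.apply([0,0,1]).round(3),'bar mid',(R.apply([0,0,66])+p[:3]).round(1),'rms',np.sqrt(np.mean(s.fun**2)).round(2))
E
python3 - <<'E'
from fit import *
ims=images()
A=lambda u,v:np.array(crop(u-396,v,145,160));S=lambda u,v:np.array(crop(u,v,265,120));B=lambda u,v:np.array(crop(u-396,v,229,138))
run(ims,'A',{'top':(145,211,160,228),'scene':(270,330,138,182)},[('top',A(468,223),(-56,0,66)),('top',A(704,183),(56,0,66)),('scene',S(252,97),(-56,0,66))],[558,250,50,np.radians(-82),.2,0.01])
run(ims,'B',{'top':(229,295,138,206),'scene':(250,308,188,230)},[('top',B(480,113),(-56,0,66)),('top',B(688,240),(56,0,66))],[626,1,54,np.radians(-122.6),0.01,0.01])
E
```

```text
A [558.6 252.   52.6] [-80.4  14.3   6.1] z [-0.065 -0.259  0.964] bar mid [554.3 234.8 116.2] rms 0.65
B [6.274e+02 1.000e-01 5.600e+01] [-122.4    2.3    2.1] z [-0.053 -0.014  0.999] bar mid [624.   -0.9 121.9] rms 0.62
```

```bash
cat > go.py <<'E'
from h import *
from scipy.spatial.transform import Rotation as Ro
def plan(x,y,z,yaw,ry=0):
    "print rotation vector (tool), then shift in the turned tool axes"
    s=sense();R=Ro.from_euler('xyz',s['tcp_rot']);T=Ro.from_euler('ZX',[np.radians(yaw),np.pi])*Ro.from_euler('y',ry)
    print('turn',(R.inv()*T).as_rotvec().round(4),'shift now',R.inv().apply(np.array([x,y,z])-s['eef_pos']).round(1),'shift turned',T.inv().apply(np.array([x,y,z])-s['eef_pos']).round(1),'q',s['qpos'].round(2),'F',s['contact_force'].round(1),'op',round(s['opening']*85.4,1),round(s['clock'],2))
E
python3 -c "
from go import *
plan(551,214,198,99.6)"
python3 -m creep '[{"rz":-0.186},{"rz":-0.186},{"rz":-0.186},{"rz":-0.186},{"rz":-0.186},{"rz":-0.186},{"rz":-0.186},{"rz":-0.186},{}]'
python3 -c "
from go import *
plan(551,214,198,99.6)"
```

```text
turn [ 0.     -0.     -1.4865] shift now [ 586.9 -695.    33.3] shift turned [741.9 526.4  33.3] q [-1.32  0.35  1.63  0.    1.16 -0.  ] F [-0.6  0.2  0.4] op 85.1 1.2
turn [ 0.     -0.     -1.4865] shift now [ 586.9 -695.    33.3] shift turned [741.9 526.4  33.3] q [-1.32  0.35  1.63  0.    1.16 -0.  ] F [-0.6  0.2  0.4] op 85.1 1.2schema error: expected keys x, y, z, rx, ry, rz, hand
```

```bash
python3 -m creep '[{"rz":-0.186},{"rz":-0.186},{"rz":-0.186},{"rz":-0.186},{"rz":-0.186},{"rz":-0.186},{"rz":-0.186},{"rz":-0.186},{"z":0}]'
python3 -c "
from go import *
plan(551,214,198,99.6)"
```

```text
turn [ 0.     -0.     -1.4865] shift now [ 586.9 -695.    33.3] shift turned [741.9 526.4  33.3] q [-1.32  0.35  1.63  0.    1.16 -0.  ] F [-0.6  0.2  0.4] op 85.1 1.2schema error: expected keys x, y, z, rx, ry, rz, hand
```

```bash
python3 -m creep '[{"x":0,"y":0,"z":0,"rx":0,"ry":0,"rz":-0.186,"hand":85},{"x":0,"y":0,"z":0,"rx":0,"ry":0,"rz":-0.186,"hand":85},{"x":0,"y":0,"z":0,"rx":0,"ry":0,"rz":-0.186,"hand":85},{"x":0,"y":0,"z":0,"rx":0,"ry":0,"rz":-0.186,"hand":85},{"x":0,"y":0,"z":0,"rx":0,"ry":0,"rz":-0.186,"hand":85},{"x":0,"y":0,"z":0,"rx":0,"ry":0,"rz":-0.186,"hand":85},{"x":0,"y":0,"z":0,"rx":0,"ry":0,"rz":-0.186,"hand":85},{"x":0,"y":0,"z":0,"rx":0,"ry":0,"rz":-0.186,"hand":85},{"x":0,"y":0,"z":0,"rx":0,"ry":0,"rz":0,"hand":85}]'
python3 -c "
from go import *
plan(551,214,198,99.6)"
```

```text
clock: 2.33
eef_pos: [155.7, -605.3, 231.3]
tcp_rot: [3.142, 0.0, 1.739]
contact_force: [0.3, -0.2, 0.1]
opening: 0.998
grasp_force: 0.0
turn [0.     0.     0.0002] shift now [741.8 526.5  33.3] shift turned [741.9 526.4  33.3] q [-1.32  0.35  1.63  0.    1.16 -1.49] F [ 0.3 -0.2  0.1] op 85.2 2.33
```

```bash
python3 -m creep '[{"x":41.2,"y":29.2,"z":1.8,"rx":0,"ry":0,"rz":0,"hand":85},{"x":41.2,"y":29.2,"z":1.8,"rx":0,"ry":0,"rz":0,"hand":85},{"x":41.2,"y":29.2,"z":1.8,"rx":0,"ry":0,"rz":0,"hand":85},{"x":41.2,"y":29.2,"z":1.8,"rx":0,"ry":0,"rz":0,"hand":85},{"x":41.2,"y":29.2,"z":1.8,"rx":0,"ry":0,"rz":0,"hand":85},{"x":41.2,"y":29.2,"z":1.8,"rx":0,"ry":0,"rz":0,"hand":85},{"x":41.2,"y":29.2,"z":1.8,"rx":0,"ry":0,"rz":0,"hand":85},{"x":41.2,"y":29.2,"z":1.8,"rx":0,"ry":0,"rz":0,"hand":85},{"x":41.2,"y":29.2,"z":1.8,"rx":0,"ry":0,"rz":0,"hand":85},{"x":41.2,"y":29.2,"z":1.8,"rx":0,"ry":0,"rz":0,"hand":85},{"x":41.2,"y":29.2,"z":1.8,"rx":0,"ry":0,"rz":0,"hand":85},{"x":41.2,"y":29.2,"z":1.8,"rx":0,"ry":0,"rz":0,"hand":85},{"x":41.2,"y":29.2,"z":1.8,"rx":0,"ry":0,"rz":0,"hand":85},{"x":41.2,"y":29.2,"z":1.8,"rx":0,"ry":0,"rz":0,"hand":85},{"x":41.2,"y":29.2,"z":1.8,"rx":0,"ry":0,"rz":0,"hand":85},{"x":41.2,"y":29.2,"z":1.8,"rx":0,"ry":0,"rz":0,"hand":85},{"x":41.2,"y":29.2,"z":1.8,"rx":0,"ry":0,"rz":0,"hand":85},{"x":41.2,"y":29.2,"z":1.8,"rx":0,"ry":0.125,"rz":0,"hand":85},{"x":0,"y":0,"z":0,"rx":0,"ry":0.125,"rz":0,"hand":85},{"x":0,"y":0,"z":0,"rx":0,"ry":0,"rz":0,"hand":85}]'
python3 -c "
from go import *
plan(555.4,241.3,91,99.6,.25)"
```

```text
clock: 4.82
eef_pos: [549.2, 213.0, 198.2]
tcp_rot: [-3.139, -0.25, 1.733]
contact_force: [-0.7, -0.0, 0.5]
opening: 0.994
grasp_force: 0.0
turn [-0.0012  0.     -0.005 ] shift now [ -0.4  11.  110.5] shift turned [ -0.5  10.9 110.5] q [ 0.22  0.33  1.78  0.29  1.04 -0.09] F [-0.7 -0.   0.5] op 84.9 4.83
```

```bash
python3 -m creep '[{"x":0,"y":9.3,"z":20,"rx":0,"ry":0,"rz":0,"hand":85},{"x":0,"y":0,"z":25,"rx":0,"ry":0,"rz":0,"hand":85},{"x":0,"y":0,"z":25,"rx":0,"ry":0,"rz":0,"hand":70},{"x":0,"y":0,"z":20,"rx":0,"ry":0,"rz":0,"hand":60},{"x":0,"y":0,"z":15,"rx":0,"ry":0,"rz":0,"hand":50},{"x":0,"y":0,"z":5,"rx":0,"ry":0,"rz":0,"hand":40},{"x":0,"y":0,"z":0,"rx":0,"ry":0,"rz":0,"hand":30},{"x":0,"y":0,"z":0,"rx":0,"ry":0,"rz":0,"hand":30}]'
python3 - <<'E'
from go import *
plan(553.8,241.2,91,99.6,.25)
o=[]
for cam,x0,y0 in(('scene',255,90),('top',145,150)):
    o.append(cv2.resize(grab_frame(cam)[y0:y0+100,x0:x0+66,::-1],None,fx=6,fy=6,interpolation=cv2.INTER_CUBIC))
cv2.imwrite('pics/grA.png',np.hstack(o))
E
```

```text
clock: 5.82
eef_pos: [554.3, 242.5, 93.0]
tcp_rot: [3.14, -0.25, 1.74]
contact_force: [-0.1, -0.2, 0.5]
opening: 0.348
grasp_force: 0.0
turn [ 0.0009 -0.0001  0.0014] shift now [-1.7 -0.7  1.7] shift turned [-1.7 -0.7  1.7] q [ 0.27  0.48  1.82  0.34  0.84 -0.12] F [-0.1 -0.2  0.5] op 29.7 5.83
```

View pics/grA.png

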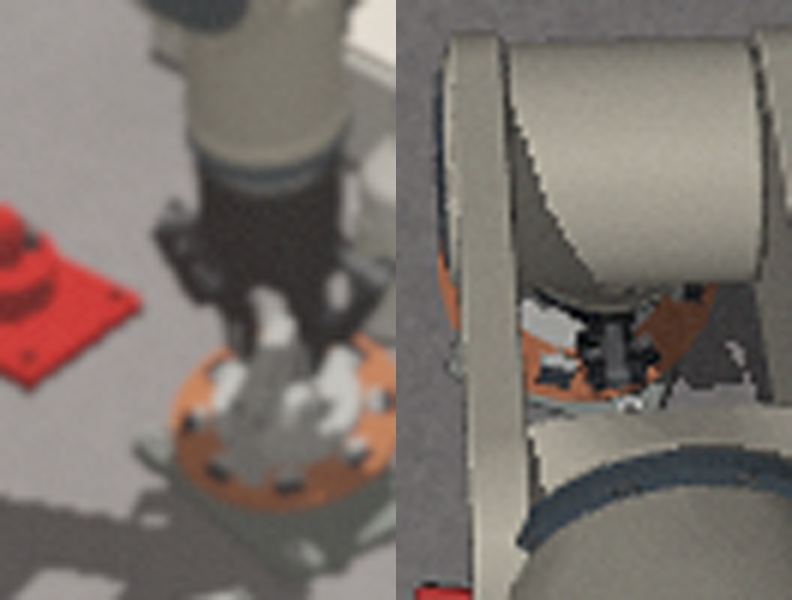

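Scene crop: the fingers straddle A's bar at about (265,330). Closing and lifting.

```bash
python3 -m creep '[{"x":0,"y":0,"z":0,"rx":0,"ry":0,"rz":0,"hand":8},{"x":0,"y":0,"z":0,"rx":0,"ry":0,"rz":0,"hand":8},{"x":0,"y":0,"z":0,"rx":0,"ry":0,"rz":0,"hand":8},{"x":0,"y":0,"z":0,"rx":0,"ry":0,"rz":0,"hand":8},{"x":0,"y":0,"z":0,"rx":0,"ry":0,"rz":0,"hand":8},{"x":0,"y":0,"z":0,"rx":0,"ry":0,"rz":0,"hand":8}]' 70
python3 -m creep '[{"x":1,"y":0,"z":-3.9,"rx":0,"ry":0,"rz":0,"hand":8},{"x":1,"y":0,"z":-3.9,"rx":0,"ry":0,"rz":0,"hand":8},{"x":2,"y":0,"z":-7.8,"rx":0,"ry":0,"rz":0,"hand":8},{"x":2.5,"y":0,"z":-9.7,"rx":0,"ry":0,"rz":0,"hand":8}]'
python3 -m creep '[{"x":2.5,"y":0,"z":-9.7,"rx":0,"ry":0,"rz":0,"hand":8},{"x":2.5,"y":0,"z":-9.7,"rx":0,"ry":0,"rz":0,"hand":8},{"x":5,"y":0,"z":-19.4,"rx":0,"ry":0,"rz":0,"hand":8},{"x":0,"y":0,"z":0,"rx":0,"ry":0,"rz":0,"hand":8}]'
```

```text
clock: 6.68
eef_pos: [554.3, 242.4, 93.2]
tcp_rot: [3.14, -0.25, 1.74]
contact_force: [-1.5, -1.6, 5.6]
opening: 0.147
grasp_force: 68.1
clock: 7.18
eef_pos: [553.4, 242.5, 118.8]
tcp_rot: [-3.141, -0.25, 1.74]
contact_force: [-0.1, -0.5, -5.1]
opening: 0.142
grasp_force: 68.0
clock: 7.68
eef_pos: [555.0, 243.1, 160.8]
tcp_rot: [3.138, -0.25, 1.741]
contact_force: [0.2, 0.8, -5.0]
opening: 0.144
grasp_force: 68.3
```

```bash
python3 -m creep '[{"x":0,"y":0,"z":-20,"rx":0,"ry":-0.0625,"rz":0,"hand":8},{"x":0,"y":0,"z":-20,"rx":0,"ry":-0.0625,"rz":0,"hand":8},{"x":0,"y":0,"z":-20,"rx":0,"ry":-0.0625,"rz":0,"hand":8},{"x":0,"y":0,"z":-10,"rx":0,"ry":-0.0625,"rz":0,"hand":8},{"x":-15,"y":-4.3,"z":0,"rx":0,"ry":0,"rz":0,"hand":8},{"x":-30,"y":-8.6,"z":0,"rx":0,"ry":0,"rz":0,"hand":8},{"x":-40,"y":-11.5,"z":0,"rx":0,"ry":0,"rz":0,"hand":8},{"x":-40,"y":-11.5,"z":0,"rx":0,"ry":0,"rz":0,"hand":8},{"x":-40,"y":-11.5,"z":0,"rx":0,"ry":0,"rz":0,"hand":8},{"x":-40,"y":-11.5,"z":0,"rx":0,"ry":0,"rz":0,"hand":8},{"x":-40,"y":-11.5,"z":0,"rx":0,"ry":0,"rz":0,"hand":8},{"x":-40,"y":-11.5,"z":0,"rx":0,"ry":0,"rz":0,"hand":8},{"x":-40,"y":-11.5,"z":0,"rx":0,"ry":0,"rz":0,"hand":8},{"x":-40,"y":-11.5,"z":0,"rx":0,"ry":0,"rz":0,"hand":8},{"x":-40,"y":-11.5,"z":0,"rx":0,"ry":0,"rz":0,"hand":8},{"x":-40,"y":-11.5,"z":0,"rx":0,"ry":0,"rz":0,"hand":8},{"x":-40,"y":-11.5,"z":0,"rx":0,"ry":0,"rz":0,"hand":8},{"x":-25,"y":-7.2,"z":0,"rx":0,"ry":0,"rz":0,"hand":8},{"x":0,"y":0,"z":0,"rx":0,"ry":0,"rz":0,"hand":8},{"x":0,"y":0,"z":0,"rx":0,"ry":0,"rz":0,"hand":8}]'
python3 - <<'E'
from go import *
plan(495,-290,60,99.6)
o=[]
for cam,x0,y0 in(('scene',110,120),('top',145,165)):
    o.append(cv2.resize(grab_frame(cam)[y0:y0+66,x0:x0+66,::-1],None,fx=6,fy=6,interpolation=cv2.INTER_CUBIC))
im=np.hstack(o);im[:, :396]=cv2.resize(grab_frame('scene')[150:282,120:252,::-1],(396,396))
cv2.imwrite('pics/m1.png',np.clip(im*1.3,0,255).astype(np.uint8))
E
```

```text
clock: 10.18
eef_pos: [496.0, -296.1, 226.7]
tcp_rot: [-3.141, -0.002, 1.739]
contact_force: [0.0, -1.3, -5.3]
opening: 0.143
grasp_force: 68.7
turn [-0.0006 -0.0017  0.0005] shift now [  5.9   0.2 166.7] shift turned [6.100e+00 1.000e-01 1.667e+02] q [-0.54  0.29  1.74  0.    1.12 -0.71] F [ 0.  -1.3 -5.3] op 12.2 10.18
```

View pics/m1.png

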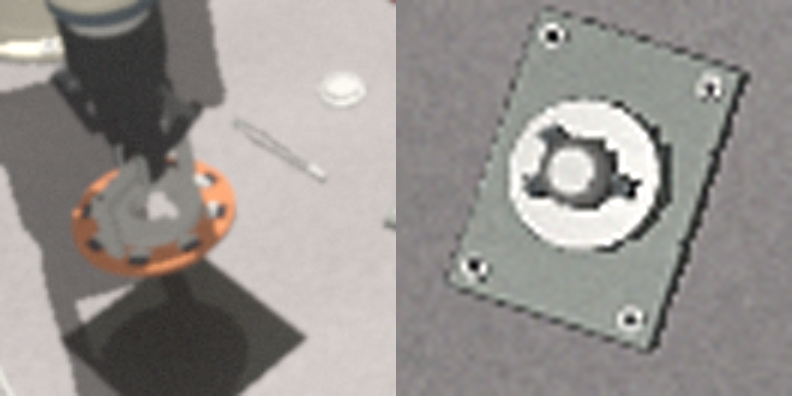

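Stand A is the uneven one: its key pair is at image left, (548,132) and (532,188), and its single key is at the right, (635,187). That puts its x at about −19.4°. The carrier hangs level, so I'm lowering it onto the mat.

```bash
python3 -m creep '[{"x":3,"y":0,"z":20,"rx":0,"ry":0,"rz":0,"hand":8},{"x":3,"y":0,"z":35,"rx":0,"ry":0,"rz":0,"hand":8},{"x":0,"y":0,"z":35,"rx":0,"ry":0,"rz":0,"hand":8},{"x":0,"y":0,"z":35,"rx":0,"ry":0,"rz":0,"hand":8},{"x":0,"y":0,"z":25,"rx":0,"ry":0,"rz":0,"hand":8},{"x":0,"y":0,"z":10,"rx":0,"ry":0,"rz":0,"hand":8},{"x":0,"y":0,"z":3,"rx":0,"ry":0,"rz":0,"hand":8},{"x":0,"y":0,"z":3,"rx":0,"ry":0,"rz":0,"hand":8},{"x":0,"y":0,"z":2,"rx":0,"ry":0,"rz":0,"hand":8},{"x":0,"y":0,"z":0,"rx":0,"ry":0,"rz":0,"hand":8}]'
python3 -m creep '[{"x":0,"y":0,"z":2,"rx":0,"ry":0,"rz":0,"hand":8},{"x":0,"y":0,"z":2,"rx":0,"ry":0,"rz":0,"hand":8},{"x":0,"y":0,"z":2,"rx":0,"ry":0,"rz":0,"hand":8}]'
```

```text
clock: 11.58
eef_pos: [496.1, -290.6, 59.7]
tcp_rot: [3.141, 0.0, 1.74]
contact_force: [0.9, -0.2, -4.3]
opening: 0.148
grasp_force: 68.6
clock: 11.95
eef_pos: [496.3, -290.6, 53.4]
tcp_rot: [3.141, 0.0, 1.74]
contact_force: [1.9, -0.6, -0.2]
opening: 0.147
grasp_force: 68.5
```

```bash
python3 -m creep '[{"x":0,"y":0,"z":1,"rx":0,"ry":0,"rz":0,"hand":8},{"x":0,"y":0,"z":1,"rx":0,"ry":0,"rz":0,"hand":8},{"x":0,"y":0,"z":0,"rx":0,"ry":0,"rz":0,"hand":8}]'
python3 -m creep '[{"x":0,"y":0,"z":1.5,"rx":0,"ry":0,"rz":0,"hand":8},{"x":0,"y":0,"z":1.5,"rx":0,"ry":0,"rz":0,"hand":8},{"x":0,"y":0,"z":0,"rx":0,"ry":0,"rz":0,"hand":8}]' 25
```

```text
clock: 12.32
eef_pos: [497.2, -291.0, 52.3]
tcp_rot: [3.139, 0.001, 1.74]
contact_force: [3.0, 1.6, 5.9]
opening: 0.145
grasp_force: 68.6
clock: 12.7
eef_pos: [498.8, -291.8, 49.9]
tcp_rot: [3.137, 0.004, 1.739]
contact_force: [7.6, -1.3, 7.9]
opening: 0.144
grasp_force: 69.9
```

```bash
python3 -m creep '[{"x":0,"y":0,"z":0,"rx":0.05,"ry":0,"rz":0,"hand":8},{"x":0,"y":0,"z":0,"rx":0,"ry":0,"rz":0,"hand":8}]'
python3 -m creep '[{"x":0,"y":0,"z":0,"rx":0,"ry":0,"rz":0,"hand":14},{"x":0,"y":0,"z":0,"rx":0,"ry":0,"rz":0,"hand":18},{"x":0,"y":0,"z":0,"rx":0,"ry":0,"rz":0,"hand":40},{"x":0,"y":0,"z":0,"rx":-0.05,"ry":0,"rz":0,"hand":60},{"x":0,"y":0,"z":0,"rx":0,"ry":0,"rz":0,"hand":60}]'
python3 -m creep '[{"x":0,"y":0,"z":-10,"rx":0,"ry":0,"rz":0,"hand":60},{"x":0,"y":0,"z":-30,"rx":0,"ry":0,"rz":0,"hand":70},{"x":0,"y":0,"z":-40,"rx":0,"ry":0,"rz":0,"hand":85},{"x":0,"y":0,"z":-45,"rx":0,"ry":0,"rz":0,"hand":85},{"x":0,"y":0,"z":-50,"rx":0,"ry":0,"rz":0,"hand":85}]'
python3 -c "
from go import *
plan(625,0,210,57.5)"
```

```text
clock: 12.95
eef_pos: [496.9, -291.4, 49.0]
tcp_rot: [-3.093, 0.002, 1.741]
contact_force: [-0.7, -5.5, 5.4]
opening: 0.145
grasp_force: 69.6
clock: 13.58
eef_pos: [494.9, -290.2, 48.1]
tcp_rot: [-3.141, -0.001, 1.739]
contact_force: [0.4, -0.9, -1.1]
opening: 0.705
grasp_force: 0.0
clock: 14.2
eef_pos: [495.7, -290.2, 225.3]
tcp_rot: [-3.141, -0.0, 1.74]
contact_force: [0.5, -0.6, 0.1]
opening: 0.995
grasp_force: 0.0
turn [-8.000e-04  3.000e-04  7.363e-01] shift now [264.3 176.3  15.2] shift turned [314.2 -46.9  15.3] q [-0.53  0.28  1.75 -0.    1.11 -0.7 ] F [ 0.5 -0.6  0.1] op 85.0 14.2
```

```bash
python3 -m creep '[{"x":0,"y":0,"z":0,"rx":0,"ry":0,"rz":0.184,"hand":85},{"x":0,"y":0,"z":0,"rx":0,"ry":0,"rz":0.184,"hand":85},{"x":0,"y":0,"z":0,"rx":0,"ry":0,"rz":0.184,"hand":85},{"x":0,"y":0,"z":0,"rx":0,"ry":0,"rz":0.184,"hand":85},{"x":45,"y":-6.7,"z":2,"rx":0,"ry":0,"rz":0,"hand":85},{"x":45,"y":-6.7,"z":2,"rx":0,"ry":0,"rz":0,"hand":85},{"x":45,"y":-6.7,"z":2,"rx":0,"ry":0,"rz":0,"hand":85},{"x":45,"y":-6.7,"z":2,"rx":0,"ry":0,"rz":0,"hand":85},{"x":45,"y":-6.7,"z":2,"rx":0,"ry":0,"rz":0,"hand":85},{"x":45,"y":-6.7,"z":2,"rx":0,"ry":0,"rz":0,"hand":85},{"x":44,"y":-6.7,"z":3,"rx":0,"ry":0,"rz":0,"hand":70},{"x":0,"y":0,"z":0,"rx":0,"ry":0,"rz":0,"hand":60}]'
python3 - <<'E'
from go import *
plan(625,0,94,57.5)
o=[]
f=lambda c:np.mean([grab_frame(c).astype(float) for _ in range(3)],0)[:,:,::-1].astype(np.uint8)
t=f('top');np.save('top2.npy',t);np.save('scene2.npy',f('scene'))
im=np.hstack([cv2.resize(t[165:231,145:211],None,fx=6,fy=6,interpolation=cv2.INTER_CUBIC),cv2.resize(t[178:244,322:388],None,fx=6,fy=6,interpolation=cv2.INTER_CUBIC)])
cv2.imwrite('pics/m2.png',np.clip(im*1.4,0,255).astype(np.uint8))
E
```

```text
clock: 15.7
eef_pos: [625.9, 2.4, 208.8]
tcp_rot: [3.141, -0.0, 1.007]
contact_force: [-0.8, -0.7, -0.3]
opening: 0.699
grasp_force: 0.0
turn [ 0.0001 -0.0001  0.0035] shift now [ -2.5   0.5 114.8] shift turned [ -2.5   0.5 114.8] q [0.   0.38 1.65 0.   1.11 0.57] F [-0.8 -0.7 -0.3] op 59.7 15.7
```

View pics/m2.png

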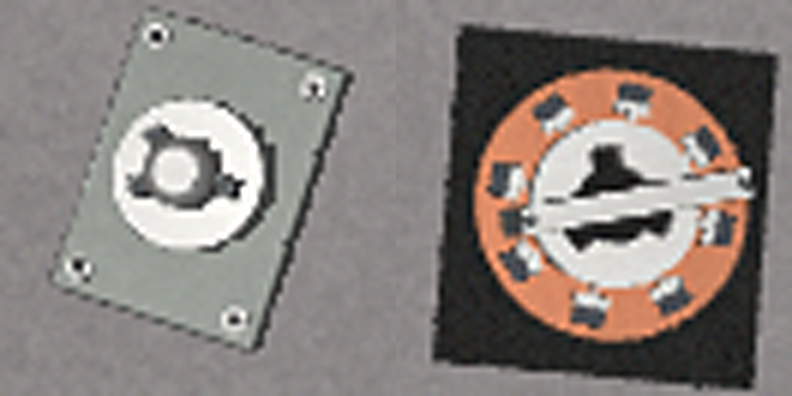

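Stand A's shoulder is at crop (190,173) and its tip at (180,170). The even carrier lies flat on the mat with its single keyway upward at (607,160), so its x is about +99°.

```bash
python3 - <<'E'
from h import *
t=np.load('top2.npy')
A=lambda u,v:crop(u,v,145,165);M=lambda u,v:crop(u-396,v,322,178)
def white(f,x0,x1,y0,y1,z,th):
    g=cv2.cvtColor(np.ascontiguousarray(f[y0:y1,x0:x1]),cv2.COLOR_BGR2GRAY);g=cv2.resize(g,None,fx=4,fy=4,interpolation=cv2.INTER_CUBIC)
    m=(g>th).astype(np.uint8);n,l,st,_=cv2.connectedComponentsWithStats(m);i=1+np.argmax(st[1:,4])
    (cx,cy),ax,_=cv2.fitEllipse(cv2.convexHull(np.argwhere(l==i)[:,::-1].astype(np.int32)).astype(np.float32))
    return w((cx+.5)/4-.5+x0,(cy+.5)/4-.5+y0,z),np.array(ax)/4*(1360-z)/445.5
for th in(125,140,150):print('shoulder',white(t,155,195,175,212,40,th))
print('shoulder hand',w(*A(190,174),40),'tip',w(*A(179,171),70))
q=[w(*A(*p),14) for p in[(148,10),(353,72),(255,350),(52,286)]];print('foot',np.mean(q,0),[(ang(q[(i+1)%4]-q[i])).round(1) for i in range(4)])
e=[w(*M(*p),70) for p in[(522,219),(755,183)]];print('mat bar',np.mean(e,0),ang(e[1]-e[0]),np.linalg.norm(e[0]-e[1]))
h=t[178:244,322:388];g=cv2.cvtColor(np.ascontiguousarray(h),cv2.COLOR_BGR2HSV);p=np.argwhere(cv2.inRange(g,(3,90,60),(18,255,255))>0)[:,::-1]
(cx,cy),ax,_=cv2.fitEllipse(cv2.convexHull(p.astype(np.int32)).astype(np.float32));print('rim',w(cx+322,cy+178,10),np.array(ax)*1350/445.5)
E
```

```text
shoulder (array([558.34508206, 252.74461693]), array([74.19630828, 75.33843994]))
shoulder (array([558.32285364, 252.51517227]), array([72.99731219, 74.21922472]))
shoulder (array([558.342761  , 252.48087939]), array([72.18952885, 73.78246731]))
shoulder hand [558.46350649 250.82274072] tip [558.02384498 250.1869532 ]
foot [557.55456154 249.93316938] [np.float64(-107.8), np.float64(160.1), np.float64(71.8), np.float64(-19.4)]
mat bar [ 496.82143968 -291.59335033] -82.1286304875724 112.69459010702757
rim [ 496.37313535 -290.74647146] [136.4387859  138.66413001]
```

```bash
python3 -m creep '[{"x":-1.5,"y":0.5,"z":25,"rx":0,"ry":0,"rz":0,"hand":60},{"x":0,"y":0,"z":35,"rx":0,"ry":0,"rz":0,"hand":60},{"x":0,"y":0,"z":30,"rx":0,"ry":0,"rz":0,"hand":50},{"x":0,"y":0,"z":16,"rx":0,"ry":0,"rz":0,"hand":40},{"x":0,"y":0,"z":8,"rx":0,"ry":0,"rz":0,"hand":30},{"x":0,"y":0,"z":0,"rx":0,"ry":0,"rz":0,"hand":8},{"x":0,"y":0,"z":0,"rx":0,"ry":0,"rz":0,"hand":8},{"x":0,"y":0,"z":0,"rx":0,"ry":0,"rz":0,"hand":8},{"x":0,"y":0,"z":0,"rx":0,"ry":0,"rz":0,"hand":8},{"x":0,"y":0,"z":0,"rx":0,"ry":0,"rz":0,"hand":8}]' 70
python3 -m creep '[{"x":0,"y":0,"z":-3,"rx":0,"ry":0,"rz":0,"hand":8},{"x":0,"y":0,"z":-5,"rx":0,"ry":0,"rz":0,"hand":8},{"x":0,"y":0,"z":-10,"rx":0,"ry":0,"rz":0,"hand":8},{"x":0,"y":0,"z":-20,"rx":0,"ry":0,"rz":0,"hand":8},{"x":0,"y":0,"z":-20,"rx":0,"ry":0,"rz":0,"hand":8},{"x":0,"y":0,"z":-25,"rx":0,"ry":0,"rz":0,"hand":8},{"x":0,"y":0,"z":-25,"rx":0,"ry":0,"rz":0,"hand":8},{"x":0,"y":0,"z":-7,"rx":0,"ry":0,"rz":0,"hand":8},{"x":0,"y":0,"z":0,"rx":0,"ry":0,"rz":0,"hand":8}]'
python3 -c "
from go import *
plan(558.2,250.8,200,160.7)"
```

```text
clock: 17.25
eef_pos: [624.7, -1.9, 94.7]
tcp_rot: [3.141, -0.0, 1.004]
contact_force: [-1.1, -0.3, -0.6]
opening: 0.147
grasp_force: 68.6
clock: 18.38
eef_pos: [624.8, -1.9, 210.0]
tcp_rot: [3.141, -0.001, 1.004]
contact_force: [-0.7, 0.1, -5.5]
opening: 0.146
grasp_force: 68.5
turn [ 1.3000e-03  4.0000e-04 -1.8009e+00] shift now [ 177.4 -191.9   10. ] shift turned [146.3 216.5  10. ] q [-0.01  0.37  1.66  0.    1.11  0.56] F [-0.7  0.1 -5.5] op 12.5 18.38
```

```bash
python3 -m creep '[{"x":0,"y":0,"z":0,"rx":0,"ry":0,"rz":-0.18,"hand":8},{"x":0,"y":0,"z":0,"rx":0,"ry":0,"rz":-0.18,"hand":8},{"x":0,"y":0,"z":0,"rx":0,"ry":0,"rz":-0.18,"hand":8},{"x":0,"y":0,"z":0,"rx":0,"ry":0,"rz":-0.18,"hand":8},{"x":0,"y":0,"z":0,"rx":0,"ry":0,"rz":-0.18,"hand":8},{"x":0,"y":0,"z":0,"rx":0,"ry":0,"rz":-0.18,"hand":8},{"x":0,"y":0,"z":0,"rx":0,"ry":0,"rz":-0.18,"hand":8},{"x":0,"y":0,"z":0,"rx":0,"ry":0,"rz":-0.18,"hand":8},{"x":0,"y":0,"z":0,"rx":0,"ry":0,"rz":-0.18,"hand":8},{"x":0,"y":0,"z":0,"rx":0,"ry":0,"rz":-0.18,"hand":8},{"x":17,"y":27,"z":0,"rx":0,"ry":0,"rz":0,"hand":8},{"x":24,"y":36,"z":0,"rx":0,"ry":0,"rz":0,"hand":8},{"x":24,"y":36,"z":0,"rx":0,"ry":0,"rz":0,"hand":8},{"x":24,"y":36,"z":0,"rx":0,"ry":0,"rz":0,"hand":8},{"x":24,"y":36,"z":0,"rx":0,"ry":0,"rz":0,"hand":8},{"x":17,"y":27,"z":0,"rx":0,"ry":0,"rz":0,"hand":8},{"x":14,"y":18,"z":0,"rx":0,"ry":0,"rz":0,"hand":8},{"x":0,"y":0,"z":0,"rx":0,"ry":0,"rz":0,"hand":8},{"x":0,"y":0,"z":0,"rx":0,"ry":0,"rz":0,"hand":8}]'
python3 - <<'E'
from go import *
plan(560.5,250,140,160.7)
f=lambda c:np.mean([grab_frame(c).astype(float) for _ in range(3)],0)[:,:,::-1].astype(np.uint8)
t=f('top');s=f('scene');np.save('top3.npy',t);np.save('scene3.npy',s)
im=np.hstack([cv2.resize(t[138:204,229:295],None,fx=6,fy=6,interpolation=cv2.INTER_CUBIC),cv2.resize(s[95:175,255:335],(396,396),interpolation=cv2.INTER_CUBIC)])
cv2.imwrite('pics/m3.png',np.clip(im*1.4,0,255).astype(np.uint8))
E
```

```text
clock: 20.75
eef_pos: [560.2, 248.9, 208.9]
tcp_rot: [-3.141, -0.0, 2.804]
contact_force: [-1.0, 0.6, -4.8]
opening: 0.147
grasp_force: 68.7
turn [-0.0009 -0.0003 -0.001 ] shift now [ 0.1  1.2 68.9] shift turned [ 0.1  1.1 68.9] q [ 0.42  0.36  1.68 -0.    1.1  -0.82] F [-1.   0.6 -4.8] op 12.6 20.75
```

View pics/m3.png

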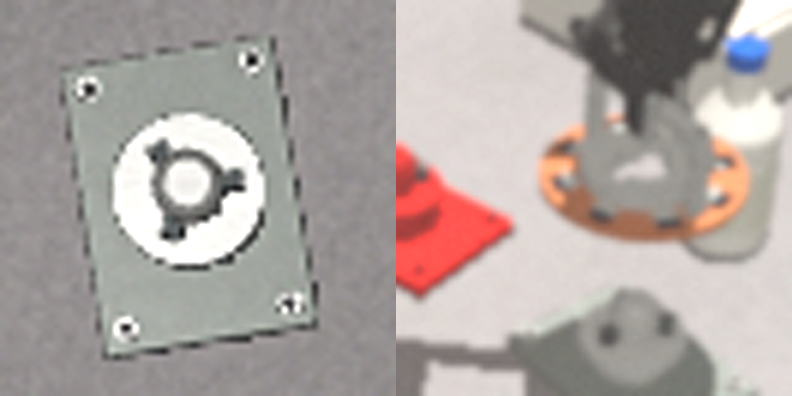

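Stand B's keys are at image angles of about 9°, 129° and 249°, so its yaw is 8.1° (mod 120). The even carrier needs x = 128°. Lowering the uneven carrier over stand A.

```bash
python3 -m creep '[{"x":0,"y":1.2,"z":25,"rx":0,"ry":0,"rz":0,"hand":8},{"x":0,"y":0,"z":30,"rx":0,"ry":0,"rz":0,"hand":8},{"x":0,"y":0,"z":25,"rx":0,"ry":0,"rz":0,"hand":8},{"x":0,"y":0,"z":10,"rx":0,"ry":0,"rz":0,"hand":8},{"x":0,"y":0,"z":0,"rx":0,"ry":0,"rz":0,"hand":8}]'
python3 -m creep '[{"x":0,"y":0,"z":4,"rx":0,"ry":0,"rz":0,"hand":8},{"x":0,"y":0,"z":4,"rx":0,"ry":0,"rz":0,"hand":8},{"x":0,"y":0,"z":4,"rx":0,"ry":0,"rz":0,"hand":8},{"x":0,"y":0,"z":0,"rx":0,"ry":0,"rz":0,"hand":8}]'
```

```text
clock: 21.68
eef_pos: [560.7, 250.5, 119.1]
tcp_rot: [-3.141, -0.001, 2.804]
contact_force: [-0.0, 0.3, -4.9]
opening: 0.149
grasp_force: 68.7
clock: 22.18
eef_pos: [560.5, 250.7, 107.1]
tcp_rot: [-3.141, -0.0, 2.804]
contact_force: [0.3, -0.6, -4.6]
opening: 0.146
grasp_force: 68.6
```

```bash
python3 -m creep '[{"x":0,"y":0,"z":3,"rx":0,"ry":0,"rz":0,"hand":8},{"x":0,"y":0,"z":3,"rx":0,"ry":0,"rz":0,"hand":8},{"x":0,"y":0,"z":0,"rx":0,"ry":0,"rz":0,"hand":8}]'
python3 -m creep '[{"x":0,"y":0,"z":3,"rx":0,"ry":0,"rz":0,"hand":8},{"x":0,"y":0,"z":0,"rx":0,"ry":0,"rz":0,"hand":8}]'
python3 -m creep '[{"x":0,"y":0,"z":3,"rx":0,"ry":0,"rz":0,"hand":8},{"x":0,"y":0,"z":0,"rx":0,"ry":0,"rz":0,"hand":8}]'
python3 -m creep '[{"x":0,"y":0,"z":2,"rx":0,"ry":0,"rz":0,"hand":8},{"x":0,"y":0,"z":0,"rx":0,"ry":0,"rz":0,"hand":8}]'
```

```text
clock: 22.55
eef_pos: [560.5, 250.6, 101.0]
tcp_rot: [-3.141, -0.0, 2.804]
contact_force: [0.7, 0.2, -4.8]
opening: 0.151
grasp_force: 68.7
clock: 22.8
eef_pos: [560.6, 250.7, 98.1]
tcp_rot: [-3.141, -0.0, 2.804]
contact_force: [-0.4, 0.6, -4.7]
opening: 0.146
grasp_force: 68.7
clock: 23.05
eef_pos: [560.6, 250.7, 95.1]
tcp_rot: [-3.141, -0.0, 2.804]
contact_force: [-1.3, -0.2, -5.0]
opening: 0.148
grasp_force: 68.7
clock: 23.3
eef_pos: [560.6, 250.7, 93.2]
tcp_rot: [-3.141, -0.0, 2.804]
contact_force: [-0.3, -0.2, -5.6]
opening: 0.149
grasp_force: 68.7
```

Over the spindle with no contact force. Continuing past the key tops.

```bash
python3 -m creep '[{"x":0,"y":0,"z":2,"rx":0,"ry":0,"rz":0,"hand":8},{"x":0,"y":0,"z":2,"rx":0,"ry":0,"rz":0,"hand":8},{"x":0,"y":0,"z":0,"rx":0,"ry":0,"rz":0,"hand":8}]'
python3 -m creep '[{"x":0,"y":0,"z":2,"rx":0,"ry":0,"rz":0,"hand":8},{"x":0,"y":0,"z":2,"rx":0,"ry":0,"rz":0,"hand":8},{"x":0,"y":0,"z":0,"rx":0,"ry":0,"rz":0,"hand":8}]'
python3 -m creep '[{"x":0,"y":0,"z":2,"rx":0,"ry":0,"rz":0,"hand":8},{"x":0,"y":0,"z":1,"rx":0,"ry":0,"rz":0,"hand":8},{"x":0,"y":0,"z":0,"rx":0,"ry":0,"rz":0,"hand":8}]'
```

```text
clock: 23.68
eef_pos: [560.6, 250.7, 89.1]
tcp_rot: [-3.141, -0.0, 2.804]
contact_force: [-0.1, -0.8, -5.3]
opening: 0.147
grasp_force: 68.7
clock: 24.05
eef_pos: [560.6, 250.7, 85.1]
tcp_rot: [-3.141, -0.0, 2.804]
contact_force: [-0.3, -0.3, -5.3]
opening: 0.149
grasp_force: 68.7
clock: 24.42
eef_pos: [560.7, 250.7, 82.2]
tcp_rot: [-3.141, -0.0, 2.804]
contact_force: [0.1, -0.1, -4.8]
opening: 0.15
grasp_force: 68.7
```

```bash
python3 -m creep '[{"x":0,"y":0,"z":1,"rx":0,"ry":0,"rz":0,"hand":8},{"x":0,"y":0,"z":0.7,"rx":0,"ry":0,"rz":0,"hand":8},{"x":0,"y":0,"z":0,"rx":0,"ry":0,"rz":0,"hand":8}]'
python3 -m creep '[{"x":0,"y":0,"z":0.8,"rx":0,"ry":0,"rz":0,"hand":8},{"x":0,"y":0,"z":0,"rx":0,"ry":0,"rz":0,"hand":8}]'
```

```text
clock: 24.8
eef_pos: [560.7, 250.7, 80.7]
tcp_rot: [-3.142, -0.0, 2.804]
contact_force: [-0.6, 0.5, -3.1]
opening: 0.148
grasp_force: 68.9
clock: 25.05
eef_pos: [560.8, 250.7, 80.7]
tcp_rot: [3.142, 0.0, 2.804]
contact_force: [-3.3, -0.7, 5.3]
opening: 0.149
grasp_force: 70.1
```

```bash
python3 -m creep '[{"x":0,"y":0,"z":0,"rx":0,"ry":0,"rz":0,"hand":20},{"x":0,"y":0,"z":0,"rx":0,"ry":0,"rz":0,"hand":40},{"x":0,"y":0,"z":0,"rx":0,"ry":0,"rz":0,"hand":60},{"x":0,"y":0,"z":0,"rx":0,"ry":0,"rz":0,"hand":60},{"x":0,"y":0,"z":-10,"rx":0,"ry":0,"rz":0,"hand":60},{"x":0,"y":0,"z":-30,"rx":0,"ry":0,"rz":0,"hand":60},{"x":0,"y":0,"z":-40,"rx":0,"ry":0,"rz":0,"hand":60},{"x":0,"y":0,"z":-40,"rx":0,"ry":0,"rz":0,"hand":60},{"x":0,"y":0,"z":-15,"rx":0,"ry":0,"rz":0,"hand":60},{"x":0,"y":0,"z":0,"rx":0,"ry":0,"rz":0.182,"hand":60},{"x":0,"y":0,"z":0,"rx":0,"ry":0,"rz":0.182,"hand":60},{"x":0,"y":0,"z":0,"rx":0,"ry":0,"rz":0.182,"hand":60},{"x":0,"y":0,"z":0,"rx":0,"ry":0,"rz":0.182,"hand":60},{"x":0,"y":0,"z":0,"rx":0,"ry":0,"rz":0.182,"hand":60},{"x":0,"y":0,"z":0,"rx":0,"ry":0,"rz":0.182,"hand":60},{"x":0,"y":0,"z":0,"rx":0,"ry":0,"rz":0,"hand":60}]'
python3 -c "
from go import *
plan(496.6,-291,150,98.2)"
```

```text
clock: 27.05
eef_pos: [560.3, 250.6, 214.3]
tcp_rot: [-3.141, 0.0, 1.713]
contact_force: [-0.5, -0.4, 0.7]
opening: 0.697
grasp_force: 0.0
turn [-0.001   0.0003 -0.0009] shift now [-527.  -139.8   64.6] shift turned [-526.9 -140.3   64.3] q [ 0.42  0.35  1.67 -0.    1.12  0.28] F [-0.5 -0.4  0.7] op 59.5 27.05
```

```bash
python3 -m creep '[{"x":-44,"y":-11.7,"z":0,"rx":0,"ry":0,"rz":0,"hand":60},{"x":-44,"y":-11.7,"z":0,"rx":0,"ry":0,"rz":0,"hand":60},{"x":-44,"y":-11.7,"z":0,"rx":0,"ry":0,"rz":0,"hand":60},{"x":-44,"y":-11.7,"z":0,"rx":0,"ry":0,"rz":0,"hand":60},{"x":-44,"y":-11.7,"z":0,"rx":0,"ry":0,"rz":0,"hand":60},{"x":-44,"y":-11.7,"z":0,"rx":0,"ry":0,"rz":0,"hand":60},{"x":-44,"y":-11.7,"z":0,"rx":0,"ry":0,"rz":0,"hand":60},{"x":-44,"y":-11.7,"z":0,"rx":0,"ry":0,"rz":0,"hand":60},{"x":-44,"y":-11.7,"z":0,"rx":0,"ry":0,"rz":0,"hand":60},{"x":-44,"y":-11.7,"z":0,"rx":0,"ry":0,"rz":0,"hand":60},{"x":-44,"y":-11.7,"z":20,"rx":0,"ry":0,"rz":0,"hand":60},{"x":-43,"y":-11.6,"z":45,"rx":0,"ry":0,"rz":0,"hand":60},{"x":0,"y":0,"z":0,"rx":0,"ry":0,"rz":0,"hand":60},{"x":0,"y":0,"z":0,"rx":0,"ry":0,"rz":0,"hand":60}]'
python3 - <<'E'
from go import *
plan(496.6,-291,45,98.2)
f=lambda c:np.mean([grab_frame(c).astype(float) for _ in range(3)],0)[:,:,::-1].astype(np.uint8)
t=f('top');s=f('scene');np.save('top4.npy',t)
im=np.hstack([cv2.resize(t[160:226,145:211],None,fx=6,fy=6,interpolation=cv2.INTER_CUBIC),cv2.resize(s[150:249,120:219],(396,396),interpolation=cv2.INTER_CUBIC)])
cv2.imwrite('pics/m4.png',np.clip(im*1.4,0,255).astype(np.uint8))
# stand B centre
t3=np.load('top3.npy')
g=cv2.resize(cv2.cvtColor(np.ascontiguousarray(t3[150:190,240:280]),cv2.COLOR_BGR2GRAY),None,fx=4,fy=4,interpolation=cv2.INTER_CUBIC)
for th in(125,140):
    n,l,st,_=cv2.connectedComponentsWithStats((g>th).astype(np.uint8));i=1+np.argmax(st[1:,4])
    (cx,cy),ax,_=cv2.fitEllipse(cv2.convexHull(np.argwhere(l==i)[:,::-1].astype(np.int32)).astype(np.float32))
    print('shoulder B',w((cx+.5)/4-.5+240,(cy+.5)/4-.5+150,40),np.array(ax)/4*1320/445.5)
C=lambda u,v:crop(u,v,229,138)
print('tip',w(*C(187,181),70))
q=[w(*C(*p),14) for p in[(65,72),(272,38),(316,322),(106,355)]];print(np.mean(q,0),[ang(q[(i+1)%4]-q[i]).round(1) for i in range(4)])
E
```

```text
clock: 28.8
eef_pos: [495.9, -290.0, 150.4]
tcp_rot: [-3.141, -0.001, 1.714]
contact_force: [0.2, -0.2, 1.0]
opening: 0.7
grasp_force: 0.0
turn [-0.0003 -0.0007 -0.0002] shift now [ -1.2   0.6 105.4] shift turned [ -1.1   0.6 105.4] q [-0.53  0.37  1.82  0.    0.96 -0.68] F [ 0.2 -0.2  1. ] op 59.8 28.8
shoulder B [6.27336164e+02 6.09488997e-01] [74.93816234 77.375963  ]
shoulder B [6.27443360e+02 3.86462467e-01] [74.10129123 75.26816474]
tip [6.27669332e+02 3.48679540e-01]
[ 6.26719554e+02 -2.68620362e-01] [np.float64(-81.7), np.float64(-172.4), np.float64(98.0), np.float64(7.4)]
```

View pics/m4.png

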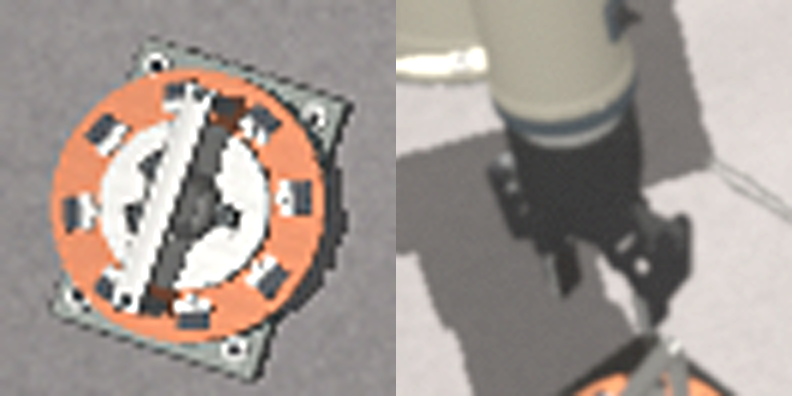

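The uneven carrier sits flat on stand A with its bow along the foot; the bar runs from (195,95) to (130,295). The gripper is above the even carrier on the mat, so I'm gripping it.

```bash
python3 -m creep '[{"x":-1.1,"y":0.6,"z":25,"rx":0,"ry":0,"rz":0,"hand":60},{"x":0,"y":0,"z":30,"rx":0,"ry":0,"rz":0,"hand":60},{"x":0,"y":0,"z":28,"rx":0,"ry":0,"rz":0,"hand":50},{"x":0,"y":0,"z":14,"rx":0,"ry":0,"rz":0,"hand":40},{"x":0,"y":0,"z":7.5,"rx":0,"ry":0,"rz":0,"hand":30},{"x":0,"y":0,"z":0,"rx":0,"ry":0,"rz":0,"hand":8},{"x":0,"y":0,"z":0,"rx":0,"ry":0,"rz":0,"hand":8},{"x":0,"y":0,"z":0,"rx":0,"ry":0,"rz":0,"hand":8},{"x":0,"y":0,"z":0,"rx":0,"ry":0,"rz":0,"hand":8},{"x":0,"y":0,"z":0,"rx":0,"ry":0,"rz":0,"hand":8}]' 70
python3 -m creep '[{"x":0,"y":0,"z":-5,"rx":0,"ry":0,"rz":0,"hand":8},{"x":0,"y":0,"z":-15,"rx":0,"ry":0,"rz":0,"hand":8},{"x":0,"y":0,"z":-30,"rx":0,"ry":0,"rz":0,"hand":8},{"x":0,"y":0,"z":-40,"rx":0,"ry":0,"rz":0,"hand":8},{"x":0,"y":0,"z":-40,"rx":0,"ry":0,"rz":0,"hand":8},{"x":0,"y":0,"z":-25,"rx":0,"ry":0,"rz":-0.13,"hand":8},{"x":0,"y":0,"z":0,"rx":0,"ry":0,"rz":-0.13,"hand":8},{"x":0,"y":0,"z":0,"rx":0,"ry":0,"rz":-0.13,"hand":8},{"x":0,"y":0,"z":0,"rx":0,"ry":0,"rz":-0.13,"hand":8},{"x":0,"y":0,"z":0,"rx":0,"ry":0,"rz":0,"hand":8},{"x":0,"y":0,"z":0,"rx":0,"ry":0,"rz":0,"hand":8}]'
python3 -c "
from go import *
plan(627.3,0.3,200,128)"
```

```text
clock: 30.35
eef_pos: [496.8, -291.3, 46.3]
tcp_rot: [3.141, 0.0, 1.712]
contact_force: [-1.6, 0.3, 0.4]
opening: 0.147
grasp_force: 68.9
clock: 31.72
eef_pos: [496.7, -291.2, 201.4]
tcp_rot: [3.141, 0.0, 2.229]
contact_force: [-0.4, -0.3, -4.6]
opening: 0.152
grasp_force: 68.6
turn [ 0.0001  0.0003 -0.005 ] shift now [150.7 281.6   1.3] shift turned [149.3 282.4   1.4] q [-0.53  0.31  1.77  0.    1.06 -1.19] F [-0.4 -0.3 -4.6] op 13.0 31.73
```

```bash
python3 -m creep '[{"x":10,"y":18,"z":0,"rx":0,"ry":0,"rz":-0.005,"hand":8},{"x":18.7,"y":35.3,"z":0,"rx":0,"ry":0,"rz":0,"hand":8},{"x":18.7,"y":35.3,"z":0,"rx":0,"ry":0,"rz":0,"hand":8},{"x":18.7,"y":35.3,"z":0,"rx":0,"ry":0,"rz":0,"hand":8},{"x":18.7,"y":35.3,"z":0,"rx":0,"ry":0,"rz":0,"hand":8},{"x":18.7,"y":35.3,"z":0,"rx":0,"ry":0,"rz":0,"hand":8},{"x":18.7,"y":35.3,"z":0,"rx":0,"ry":0,"rz":0,"hand":8},{"x":18.7,"y":35.3,"z":0,"rx":0,"ry":0,"rz":0,"hand":8},{"x":8.4,"y":17.3,"z":0,"rx":0,"ry":0,"rz":0,"hand":8},{"x":0,"y":0,"z":15,"rx":0,"ry":0,"rz":0,"hand":8},{"x":0,"y":0,"z":30,"rx":0,"ry":0,"rz":0,"hand":8},{"x":0,"y":0,"z":25,"rx":0,"ry":0,"rz":0,"hand":8},{"x":0,"y":0,"z":10,"rx":0,"ry":0,"rz":0,"hand":8},{"x":0,"y":0,"z":0,"rx":0,"ry":0,"rz":0,"hand":8},{"x":0,"y":0,"z":0,"rx":0,"ry":0,"rz":0,"hand":8}]'
python3 -c "
from go import *
plan(627.3,0.3,105,128)"
```

```text
clock: 33.6
eef_pos: [627.2, 0.4, 121.9]
tcp_rot: [3.14, 0.001, 2.236]
contact_force: [0.4, 0.3, -5.1]
opening: 0.15
grasp_force: 68.7
turn [0.0011 0.0009 0.0024] shift now [-0.1 -0.  16.9] shift turned [-0.1  0.  16.9] q [-0.    0.47  1.72 -0.    0.95 -0.67] F [ 0.4  0.3 -5.1] op 12.8 33.6
```

```bash
python3 -m creep '[{"x":0,"y":0,"z":4,"rx":0,"ry":0,"rz":0,"hand":8},{"x":0,"y":0,"z":4,"rx":0,"ry":0,"rz":0,"hand":8},{"x":0,"y":0,"z":4,"rx":0,"ry":0,"rz":0,"hand":8},{"x":0,"y":0,"z":0,"rx":0,"ry":0,"rz":0,"hand":8}]'
python3 -m creep '[{"x":0,"y":0,"z":3,"rx":0,"ry":0,"rz":0,"hand":8},{"x":0,"y":0,"z":3,"rx":0,"ry":0,"rz":0,"hand":8},{"x":0,"y":0,"z":0,"rx":0,"ry":0,"rz":0,"hand":8}]'
python3 -m creep '[{"x":0,"y":0,"z":3,"rx":0,"ry":0,"rz":0,"hand":8},{"x":0,"y":0,"z":3,"rx":0,"ry":0,"rz":0,"hand":8},{"x":0,"y":0,"z":0,"rx":0,"ry":0,"rz":0,"hand":8}]'
python3 -m creep '[{"x":0,"y":0,"z":2,"rx":0,"ry":0,"rz":0,"hand":8},{"x":0,"y":0,"z":0,"rx":0,"ry":0,"rz":0,"hand":8}]'
```

```text
clock: 34.1
eef_pos: [626.3, 0.7, 108.5]
tcp_rot: [-3.141, -0.001, 2.237]
contact_force: [-0.3, -0.8, -4.6]
opening: 0.149
grasp_force: 68.6
clock: 34.48
eef_pos: [626.4, 0.6, 102.6]
tcp_rot: [-3.141, -0.0, 2.237]
contact_force: [-0.3, -0.1, -5.2]
opening: 0.146
grasp_force: 68.7
clock: 34.85
eef_pos: [626.3, 0.6, 96.6]
tcp_rot: [-3.141, -0.0, 2.237]
contact_force: [-0.6, 0.9, -5.1]
opening: 0.147
grasp_force: 68.7
clock: 35.1
eef_pos: [626.5, 0.6, 94.8]
tcp_rot: [-3.141, -0.0, 2.237]
contact_force: [0.7, 0.7, -3.8]
opening: 0.155
grasp_force: 68.7
```

```bash
python3 -m creep '[{"x":0,"y":0,"z":2,"rx":0,"ry":0,"rz":0,"hand":8},{"x":0,"y":0,"z":0,"rx":0,"ry":0,"rz":0,"hand":8}]'
python3 -m creep '[{"x":0,"y":0,"z":2,"rx":0,"ry":0,"rz":0,"hand":8},{"x":0,"y":0,"z":0,"rx":0,"ry":0,"rz":0,"hand":8}]'
```

```text
clock: 35.35
eef_pos: [626.4, 0.6, 92.7]
tcp_rot: [-3.141, -0.0, 2.237]
contact_force: [-0.2, -0.6, -4.5]
opening: 0.146
grasp_force: 68.7
clock: 35.6
eef_pos: [626.5, 0.6, 90.7]
tcp_rot: [-3.141, -0.0, 2.237]
contact_force: [-0.0, -1.0, -3.9]
opening: 0.147
grasp_force: 68.7
```

Past the key tops (96.3) without resistance.

```bash
python3 -m creep '[{"x":0,"y":0,"z":2,"rx":0,"ry":0,"rz":0,"hand":8},{"x":0,"y":0,"z":2,"rx":0,"ry":0,"rz":0,"hand":8},{"x":0,"y":0,"z":2,"rx":0,"ry":0,"rz":0,"hand":8},{"x":0,"y":0,"z":1,"rx":0,"ry":0,"rz":0,"hand":8},{"x":0,"y":0,"z":0,"rx":0,"ry":0,"rz":0,"hand":8}]'
python3 -m creep '[{"x":0,"y":0,"z":1,"rx":0,"ry":0,"rz":0,"hand":8},{"x":0,"y":0,"z":0.7,"rx":0,"ry":0,"rz":0,"hand":8},{"x":0,"y":0,"z":0,"rx":0,"ry":0,"rz":0,"hand":8}]'
```

```text
clock: 36.22
eef_pos: [626.5, 0.6, 83.8]
tcp_rot: [-3.141, -0.0, 2.237]
contact_force: [0.8, 0.2, -4.5]
opening: 0.145
grasp_force: 68.7
clock: 36.6
eef_pos: [626.6, 0.6, 82.3]
tcp_rot: [-3.142, 0.0, 2.237]
contact_force: [-0.8, -0.0, -3.6]
opening: 0.151
grasp_force: 68.8
```

Contact is beginning at 82.3, as predicted. One more nudge, then release and back off.

```bash
python3 -m creep '[{"x":0,"y":0,"z":0.6,"rx":0,"ry":0,"rz":0,"hand":8},{"x":0,"y":0,"z":0,"rx":0,"ry":0,"rz":0,"hand":8}]'
python3 -m creep '[{"x":0,"y":0,"z":0,"rx":0,"ry":0,"rz":0,"hand":20},{"x":0,"y":0,"z":0,"rx":0,"ry":0,"rz":0,"hand":40},{"x":0,"y":0,"z":0,"rx":0,"ry":0,"rz":0,"hand":60},{"x":0,"y":0,"z":0,"rx":0,"ry":0,"rz":0,"hand":60},{"x":0,"y":0,"z":-10,"rx":0,"ry":0,"rz":0,"hand":60},{"x":0,"y":0,"z":-30,"rx":0,"ry":0,"rz":0,"hand":60},{"x":0,"y":0,"z":-40,"rx":0,"ry":0,"rz":0,"hand":60},{"x":0,"y":0,"z":-40,"rx":0,"ry":0,"rz":0,"hand":60},{"x":0,"y":0,"z":-15,"rx":0,"ry":0,"rz":0,"hand":60},{"x":-20,"y":-35,"z":0,"rx":0,"ry":0,"rz":0,"hand":60},{"x":-20,"y":-35,"z":0,"rx":0,"ry":0,"rz":0,"hand":60},{"x":-20,"y":-35,"z":0,"rx":0,"ry":0,"rz":0,"hand":60},{"x":-20,"y":-35,"z":0,"rx":0,"ry":0,"rz":0,"hand":60},{"x":-20,"y":-35,"z":0,"rx":0,"ry":0,"rz":0,"hand":60},{"x":-20,"y":-35,"z":0,"rx":0,"ry":0,"rz":0,"hand":60},{"x":-20,"y":-35,"z":0,"rx":0,"ry":0,"rz":0,"hand":60},{"x":0,"y":0,"z":0,"rx":0,"ry":0,"rz":0,"hand":60},{"x":0,"y":0,"z":0,"rx":0,"ry":0,"rz":0,"hand":60}]'
python3 - <<'E'
from go import *
t=grab_frame('top')[:,:,::-1];s=grab_frame('scene')[:,:,::-1]
im=np.hstack([cv2.resize(t[138:228,145:295],(400,240)),cv2.resize(s[115:247,230:362],(400,400))[:240]]) if 0 else np.hstack([cv2.resize(t[125:240,145:295],(400,307),interpolation=cv2.INTER_CUBIC),cv2.resize(s[135:247,230:376],(400,307),interpolation=cv2.INTER_CUBIC)])
cv2.imwrite('pics/end.png',np.clip(im*1.3,0,255).astype(np.uint8))
E
```

```text
clock: 36.85
eef_pos: [626.6, 0.6, 82.2]
tcp_rot: [3.141, 0.0, 2.237]
contact_force: [-3.5, -1.2, 5.2]
opening: 0.149
grasp_force: 69.9
clock: 39.1
eef_pos: [520.3, -260.4, 216.2]
tcp_rot: [3.142, -0.001, 2.236]
contact_force: [0.3, 0.8, 0.2]
opening: 0.701
grasp_force: 0.0
```

View pics/end.png

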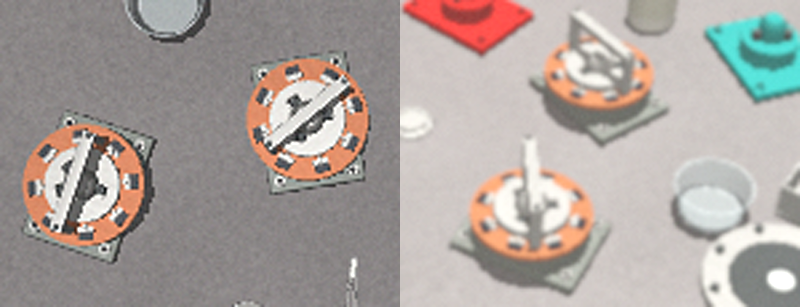

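Both carriers sit level on their stands: top view (85,185) and (308,118), scene view (600,80) and (532,210). The seating heights match "home", and the robot is clear.

```bash
python3 -c "
from rig import *
print(sign_off())"
```

```text
the job is handed in; nothing more can be done
None
```

The two carriers are swapped: by the arm's heights at contact and the last pictures, each is fully home and level on its matching stand. Both are released, and the job was handed in at about 39 s; sign-off gave no verdict.

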